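# Shake down the filter, then hold the dust box open at the gauge

### The arm

A 7-joint arm with a two-finger parallel gripper is mounted at the origin on the work surface. World frame = base frame: x ahead of the robot, y to its left, z up, the work surface at z = 0. Lengths are in mm, angles in rad, forces in N, time in s.
With the tool pointing down it reaches from about 425 to 950 mm from the base axis. Payload 16.7 kg.
Tool frame: the origin (TCP) lies midway between the tips of the shut fingers; the grasp point (between the pads) lies 19 mm behind it; z points along the fingers, y is the line along which they close (so a half turn about z gives the same grasp; the last joint's range is limited). The gripper opens to 94 mm and grips with 3 to 60 N. Pads are 16 mm wide; open, the fingers measure 119 mm over their backs; the gripper's body (75 mm by 177 mm) begins 78 mm behind the grasp point.
Start: joints at [-0.149, 0.426, 0.074, 1.606, -0.034, 1.111, -0.067], TCP at [674.962, -0.018, 205.467] pointing down, gripper open.
Joint ranges: [-2.85, 2.85], [-0.5, 2.14], [-1.23, 1.37], [0.21, 2.46], [-1.02, 4.16], [0.16, 2.05], [-2.73, 2.73]. Speed limits (rad/s): [1.89, 1.89, 2.39, 2.39, 3.01, 3.01, 3.01].

### API

Orientations are given as a rotation vector (axis times angle).
In Python, from plant import bot, camrig, order gives the robot as it stands (bot), with the cameras (camrig) and the job (order).
- The arm moves only by the tool nudge_tcp, called after "Call:" as name(argument=value, ...) on one line, values as JSON. Schema: {"type":"object","properties":{"offsets":{"type":"array","items":{"type":"array","prefixItems":[{"type":"array","items":{"type":"number"},"minItems":3,"maxItems":3},{"type":"array","items":{"type":"number"},"minItems":3,"maxItems":3}],"minItems":2,"maxItems":2},"minItems":1,"maxItems":10},"aperture":{"type":"number"},"grip_n":{"type":"number"},"only":{"type":"string"},"quiet":{"type":"boolean"},"lines":{"type":"string"}},"required":["offsets"],"additionalProperties":false}. offsets is a list of rows, 1 to 10 of them, each written [[dx, dy, dz], [rx, ry, rz]]: dx, dy, dz in mm, then a rotation vector rx, ry, rz in rad; each row is the pose to reach, as a shift and turn from the pose commanded when the call began, along the tool's axes at that moment; what a row does not reach only later rows make up. A row lasts 1/8 s, in which the tool goes at most 62.5 mm and 0.188 rad, less where a joint would pass 70% of its speed; a pose out of reach is approached as far as the arm can. aperture is the finger opening in mm, set as the call begins (left out keeps the last). The fingers move at their own pace and stop on an object; grip_n is the grip in N (left out, the last holds). Time passes only in rows, so rows that do not move let the fingers close. The tool returns the time, the measured TCP pose, the force, the opening and the grip force at its end. only (a regular expression) keeps the lines of the reply that match it, lines (a string "A,B") keeps lines A to B, and quiet returns only ok. Input that does not fit is refused with a message, and nothing moves.
- bot.observe(): the state, without advancing time (a new reading comes with each control period).
- camrig.snapshot(name): name is "scene" or "side" or "wrist"; returns a dict with "color" (400x640x3 uint8, blue, green, red), "fx", "fy", "cx", "cy" (pixels), "D" ([k1, k2, p1, p2, k3] as OpenCV has them; the pictures are not rectified), "rvec" (rotation vector, rad) and "tvec" (3), from world to camera coordinates, as OpenCV has them. Camera axes: x right, y down, z forward; pixel columns grow to the right and rows downward; lengths in mm; the calibration is good to about 2 mm. A picture is of the moment at which its call begins. There is no depth.
- order.close_job(): hands the job in; it is judged then, once.
The state is a dict: "time_s": time; "joint_positions": joint angles; "joint_vel": joint speeds; "joint_torque": joint torques, N m; "position": TCP position; "ee_rot": TCP orientation; "ft_force": force on the tool from outside, world axes, zero at the start; "wrist_torque": the same for the moment, N m; "finger_gap": finger opening in mm; "grip_force": force on a finger pad.
Only numpy, scipy, OpenCV 4.12 (cv2) and the standard library are available. Lean on these libraries where they do the work, as an engineer would, in place of code of your own. Each camera call takes 0.05 s, during which the arm holds its last target. There are 200 camera calls.

### The job

The dust box on the frame maker's bench is to be looked into: first, with the lid shut, push the filter shaker's sprung lever right over to its stop and let it come all the way back. Then lift the box's sprung lid by its bar until the lid is in line with the gauge arm at the box's side, and finish while holding it there, still. Do not shift the gauge arm, and leave the other things on the bench where they are.

Things in the scene. Friction and masses are not known exactly. Their poses are not given: they have to be found in the camera images.
- dustbox: fixed grey open dust box, 200 (x) x 240 (y) x 110 mm high, with two spectacle frames inside; origin at the centre of its underside; its own -x side is the front, where the lid's bar is; it does not move. Its lid is an aluminium frame with a clear pane, 200 x 240 x 8 mm, hinged along the box's far (+x) rim
- lid (a joint): lid angle in rad: 0 shut and level, grows as the front edge rises, 1.2 at most. A spring (about 0.5 N m when shut, 1 N m/rad more as it opens) and its weight (mass 0.35 kg give or take a third) pull it shut: about 3 to 8 N upward at the bar to hold it
- lid_mid (a point): centre of the lid, mid-width, 100 mm from its hinge axis and 150 mm from the middle of the bar, in the lid's plane; turns with the lid; its y axis is parallel to the hinge axis, its -x axis points from the hinge to the bar. The hinge axis stays 116 mm above the bench, so with the lid shut lid, bar and axis are all at that height
- lid_bar (a point): middle of the lid's handle: a round steel bar 12 mm thick, 120 mm free length between its two arms, along the box's y, carried 50 mm clear in front of the lid's front edge; 250 mm from the hinge axis in the lid's plane; 116 mm above the bench when shut, with free space below it. It turns with the lid
- gauge_tip (a point): free end of the gauge arm: dark steel strip, 210 x 6 x 12 mm, 27 mm clear of the lid's right (-y) edge, pivoted on the lid's hinge axis, rising to the front at 0.35 to 0.70 rad, held by friction. This point is 210 mm from the axis: arm angle = asin((its height - 116 mm) / 210 mm); the lid is at the mark when joint lid equals it. Its x axis lies along the strip
- shaker: fixed grey filter shaker, 120 x 120 x 75 mm with two steel cheeks on top carrying the lever's pivot; origin 20 mm to its +x of the centre of its underside; it does not move
- lever (a joint): lever angle in rad: 0 at rest, leaning 0.4 rad from upright towards the shaker's -x (front); grows as it swings to +x, 0.8 at its stop (0.4 rad past upright). Spring-returned: 3 N at rest to 8 N at the stop, at the grip
- lever_grip (a point): middle of the lever's cross grip: a black round bar 18 mm thick, 98 mm long along the shaker's y, 135 mm from the pivot axis, about 219 mm above the bench at rest
- lever_pivot (a point): point on the lever's pivot axis (the shaker's y direction), 95 mm above the bench
- screwdriver: bystander: blue-handled screwdriver, lying flat, about 200 mm long
- frame_a: bystander: brown spectacle front, 112 x 40 x 6 mm, lying flat; origin at the centre of its underside
- frame_b: bystander: black spectacle front, 112 x 40 x 6 mm, lying flat; origin at the centre of its underside
- jar: bystander: small white jar with metal cap, 48 mm across, 55 mm high; origin at the centre of its underside
- block: bystander: cork sanding block, 90 x 45 x 28 mm; origin at the centre of its underside

How it is judged:
By the outcome, as a careful person would: the job done as asked, in the order asked, and still so for the second after the job is handed in, while the arm keeps its last pose, push and grip.
It also fails if it takes over 64 s, if anything falls off the work surface, if the arm or the gripper's body presses on something with over 40 N, if the wrist force passes 120 N, or if a joint passes its speed limit or range.

## Working session

There is one attempt and no reset: what is moved stays moved. The work goes in short steps, Python scripts to look and compute and a tool call to move; the robot and the scene stay as the last step left them, time stands still between calls to the robot, and variables do not carry over. Pictures are saved under pics/ and viewed, at most 10 in all, crops included, and the job is handed in when it is done.

```bash
ls; mkdir -p pics
```

Create h.py:
```python
import numpy as np, cv2
from scipy.spatial.transform import Rotation as R
from plant import bot, camrig, order
def snap(n,f):
    s=camrig.snapshot(n); cv2.imwrite('pics/'+f,s['color']); return s
def ray(s,uv):
    K=np.array([[s['fx'],0,s['cx']],[0,s['fy'],s['cy']],[0,0,1.]])
    p=cv2.undistortPoints(np.array([[uv]],float),K,np.array(s['D'],float))[0,0]
    M=cv2.Rodrigues(np.array(s['rvec'],float))[0]; t=np.array(s['tvec'],float).ravel()
    d=M.T@np.array([p[0],p[1],1]); return -M.T@t, d/np.linalg.norm(d)
def plane(s,uv,z):
    o,d=ray(s,uv); return o+d*(z-o[2])/d[2]
def tri(s1,u1,s2,u2):
    o1,d1=ray(s1,u1);o2,d2=ray(s2,u2)
    a=np.linalg.lstsq(np.c_[d1,-d2],o2-o1,rcond=None)[0]
    p,q=o1+a[0]*d1,o2+a[1]*d2
    return (p+q)/2, np.linalg.norm(p-q)
```

Run:
```python
from h import *
import pickle
S={n:snap(n,n+'0.png') for n in('scene','side','wrist')}
pickle.dump(S,open('S0.pkl','wb'))
for n in S: print(n,ray(S[n],(320,200)))
o=bot.observe();print(o['ee_rot'],o['position'])
```

```text
pics
plant.py
scene (array([1020.20545333, -266.1825237 ,  935.49960295]), array([-0.517386  ,  0.27224182, -0.81129287]))
side (array([112.47833467, 623.40071228, 957.56578731]), array([ 0.37172545, -0.59941267, -0.70888972]))
wrist (array([674.66808956,  74.68257527, 384.54904348]), array([ 0.00411103, -0.25093929, -0.9679941 ]))
[-2.22101361e+00 -2.22094751e+00  1.14005160e-03] [ 6.74669863e+02 -7.59023119e-03  2.04948821e+02]
```

View pics/scene0.png

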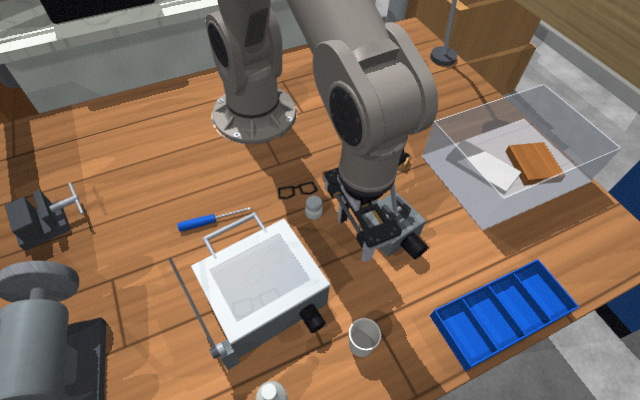

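View pics/side0.png

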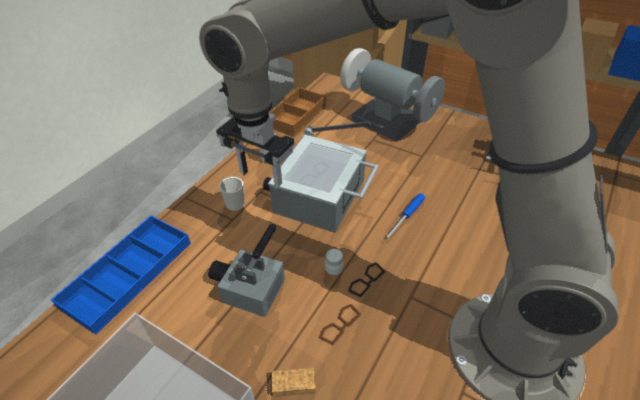

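The scene view shows the dust box (bar about (207,240)–(258,216), gauge tip about (172,260)). The shaker is under the gripper in that view. In the side view the shaker is at about (250,280), with its lever grip at about (264,241). I'll zoom in on these.

Run:
```python
from h import *
a=cv2.imread('pics/side0.png')[215:315,205:305]; b=cv2.imread('pics/side0.png')[110:210,290:390]
c=cv2.imread('pics/scene0.png')[200:370,160:340]
w=cv2.imread('pics/wrist0.png')
L=np.vstack([cv2.resize(a,(300,300),interpolation=2),cv2.resize(b,(300,300),interpolation=2)])
Rr=np.vstack([cv2.resize(c,(317,300),interpolation=2),np.zeros((300,317,3),np.uint8)])
Rr=np.zeros((600,480,3),np.uint8);Rr[:300,:317]=cv2.resize(c,(317,300),interpolation=2);Rr[300:]=cv2.resize(w,(480,300))
cv2.imwrite('pics/m0.png',np.hstack([L,Rr]))
```

```text
(no output)
```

View pics/m0.png

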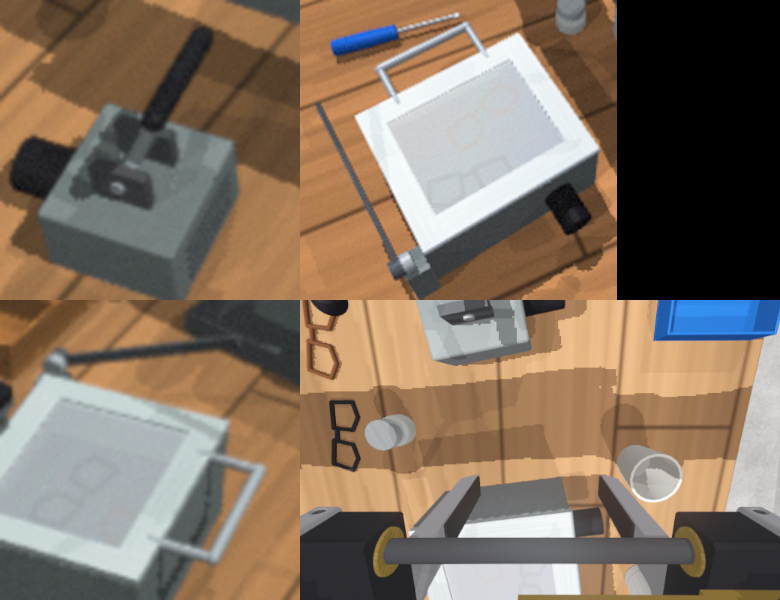

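The shaker grip in the side view runs from about (255,256) to (274,226). The bar is at (377,166)–(361,196) in side and (255,214)–(205,240) in scene. The gauge tip is near (171,259) in scene and (370,124) in side. Next I'll triangulate these.

Run:
```python
from h import *
import pickle
S=pickle.load(open('S0.pkl','rb'));a,b,w=S['scene'],S['side'],S['wrist']
print('bar',tri(a,(254.7,214.2),b,(361,196)),tri(a,(204.8,239.7),b,(376.7,166)))
print('tip',tri(a,(170.8,259),b,(370,123.7)), 'piv',tri(a,(216,350),b,(309,131)))
print('grip at z=219',plane(b,(255,255.7),219),plane(b,(274,225.7),219))
print('jar side base',plane(b,(334,272),0),'shaker top corners',[plane(b,p,75).round() for p in((242,250),(219,288),(264,301),(283,263))])
print('wristpx', [ray(w,p)[1].round(3) for p in ((320,0),(320,400),(0,200))])
```

```text
bar (array([ 468.14705298, -156.63685373,  114.48385242]), np.float64(3.233419446055254)) (array([ 486.59306049, -288.7189521 ,  113.47417962]), np.float64(4.605902655921269))
tip (array([ 551.88164358, -363.78632323,  190.58037031]), np.float64(5.3059784158459)) piv (array([ 743.96616692, -337.19383196,  113.00256203]), np.float64(1.2795198902520262))
grip at z=219 [532.10693828 208.0570392  219.        ] [546.27269637 119.44924137 219.        ]
jar side base [446.03113102  22.37688352   0.        ] shaker top corners [array([653., 129.,  75.]), array([629., 246.,  75.]), array([517., 221.,  75.]), array([541., 110.,  75.])]
wristpx [array([ 0.004,  0.292, -0.956]), array([ 0.003, -0.723, -0.691]), array([-0.699, -0.18 , -0.693])]
```

Bar, tip and pivot triangulate sensibly: bar height 114, pivot 113, bar yaw about 0.14, gauge about 0.37 rad. The grip still needs a second view, so I'll raise the arm and put the wrist camera over the shaker.

Call:
nudge_tcp(offsets=[[[0, 0, -60], [0, 0, 0]], [[20, -40, -110], [0, 0, 0]], [[50, -80, -125], [0, 0, 0]], [[70, -120, -125], [0, 0, 0]], [[90, -130, -125], [0, 0, 0]], [[90, -130, -125], [0, 0, 0]], [[90, -130, -125], [0, 0, 0]]], aperture=0, grip_n=40)

```text
time_s: 1.02
position: [545.3, 89.3, 330.3]
ee_rot: [2.222, 2.221, -0.001]
ft_force: [-0.3, -0.7, -0.6]
finger_gap: 27.3
grip_force: 0.0
```

Run:
```python
from h import *
import pickle
S={n:snap(n,n+'1.png') for n in('scene','wrist')}
pickle.dump(S,open('S1.pkl','wb'))
w=cv2.resize(S['wrist']['color'],(640,400));
c=cv2.resize(S['scene']['color'][190:370,150:470],(640,360),interpolation=2)[:200]
cv2.imwrite('pics/m1.png',np.vstack([w,c]))
```

```text
(no output)
```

View pics/m1.png

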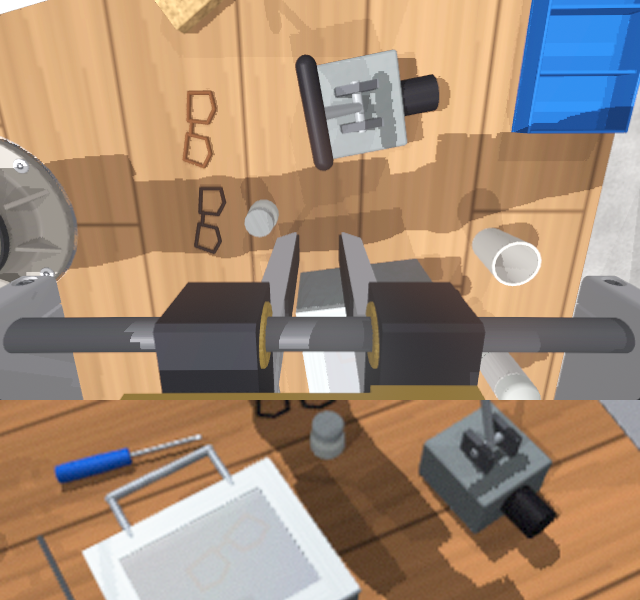

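In the wrist view the black grip bar is clear, with ends at about (305,60) and (324,165). The jar, frames and block are well away from the push path.

Run:
```python
from h import *
import pickle
S=pickle.load(open('S0.pkl','rb'));w=pickle.load(open('S1.pkl','rb'))['wrist']
m=cv2.inRange(w['color'],(0,0,0),(62,55,58)); m[:40]=0;m[175:]=0;m[:,:285]=0;m[:,340:]=0
n,l,st,ce=cv2.connectedComponentsWithStats(m);i=1+st[1:,4].argmax()
pts=np.argwhere(l==i)[:,::-1].astype(np.float32);r=cv2.minAreaRect(pts);bx=cv2.boxPoints(r);print(r,bx)
bx=bx[bx[:,1].argsort()];u1=bx[:2].mean(0);u2=bx[2:].mean(0);mid=(u1+u2)/2
print(u1,u2)
b=S['side']
print(tri(w,u1,b,(255,255.7)),tri(w,u2,b,(274,225.7)),tri(w,mid,b,(264.5,240.7)))
print(plane(w,u1,219),plane(w,u2,219),plane(w,mid,219))
print([plane(w,p,75).round() for p in((396,51),(408,145),(318,67))])
```

```text
((311.1226501464844, 93.82074737548828), (78.93692016601562, 19.841732025146484), 79.3803482055664) [[294.0981    56.856598]
 [313.6       53.199997]
 [328.1472   130.7849  ]
 [308.6453   134.4415  ]]
[303.84906   55.028297] [318.39624 132.61319]
(array([532.1017113 , 210.70755436, 221.70226482]), np.float64(3.7877882894160146)) (array([538.12244397, 144.11489509, 244.93089433]), np.float64(19.853462909837376)) (array([535.2822714 , 177.36957027, 232.89367565]), np.float64(11.302694626145108))
[533.43363231 212.39336922 219.        ] [545.39398456 149.60947163 219.        ] [539.23117563 181.9693516  219.        ]
[array([641., 241.,  75.]), array([664., 126.,  75.]), array([545., 223.,  75.])]
```

The grip centre is about (540,164,219) and the shaker yaw is about 0.18, consistent between wrist, side and text. I'll go in front of the grip with the fingers shut and turn to match.

Call:
nudge_tcp(offsets=[[[30, -25, 0], [0, 0, -0.09]], [[66, -49, 0], [0, 0, -0.18]], [[66, -49, 0], [0, 0, -0.18]], [[66, -49, 50], [0, 0, -0.18]], [[66, -49, 100], [0, 0, -0.18]], [[66, -49, 124], [0, 0, -0.18]], [[66, -49, 124], [0, 0, -0.18]], [[66, -49, 124], [0, 0, -0.18]]], aperture=0, grip_n=40)

```text
time_s: 2.12
position: [496.6, 156.1, 207.6]
ee_rot: [2.013, 2.411, 0.002]
ft_force: [-0.3, 0.2, 0.8]
finger_gap: 0.6
grip_force: 0.0
```

Run:
```python
from h import *
import pickle
s=snap('wrist','w2.png');b=snap('side','s2.png');pickle.dump((s,b),open('S2.pkl','wb'))
cv2.imwrite('pics/m2.png',np.vstack([s['color'][:300],cv2.resize(b['color'][170:320,160:480],(640,300))]))
```

```text
(no output)
```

View pics/m2.png

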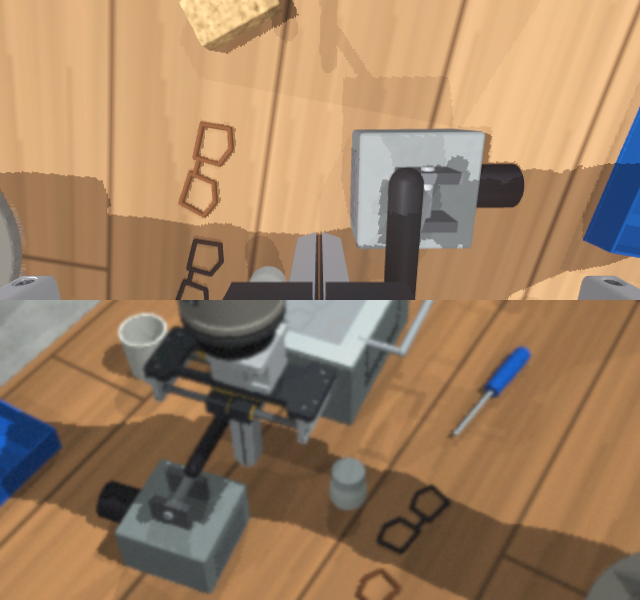

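The shut fingers stand in front of the grip and are square to it, at about (320,265) in the wrist view. Now I'll push along tool +y.

Call:
nudge_tcp(offsets=[[[0, 15, 0], [0, 0, 0]], [[0, 30, 0], [0, 0, 0]], [[0, 45, 0], [0, 0, 0]], [[0, 60, 0], [0, 0, 0]], [[0, 75, 0], [0, 0, 0]], [[0, 88, 0], [0, 0, 0]], [[0, 100, 0], [0, 0, 0]], [[0, 110, 0], [0, 0, 0]], [[0, 110, 0], [0, 0, 0]]])

```text
time_s: 3.35
position: [604.0, 175.7, 205.1]
ee_rot: [-2.011, -2.411, 0.005]
ft_force: [-6.7, -1.2, -2.7]
finger_gap: 0.4
grip_force: 3.5
```

Call:
nudge_tcp(offsets=[[[0, 3, 0], [0, 0, 0]], [[0, 6, 0], [0, 0, 0]], [[0, 6, 0], [0, 0, 0]]])

```text
time_s: 3.72
position: [609.1, 176.5, 204.9]
ee_rot: [-2.011, -2.41, 0.006]
ft_force: [-7.9, -0.4, -5.3]
finger_gap: 0.6
grip_force: 4.0
```

Call:
nudge_tcp(offsets=[[[0, 3, 0], [0, 0, 0]], [[0, 5, 0], [0, 0, 0]], [[0, 5, 0], [0, 0, 0]]])

```text
time_s: 4.1
position: [613.9, 177.2, 204.7]
ee_rot: [-2.011, -2.41, 0.007]
ft_force: [-8.1, -1.7, -6.2]
finger_gap: 0.3
grip_force: 4.3
```

Call:
nudge_tcp(offsets=[[[0, 2, 0], [0, 0, 0]], [[0, 3, 0], [0, 0, 0]], [[0, 3, 0], [0, 0, 0]]])

```text
time_s: 4.47
position: [616.6, 177.7, 204.6]
ee_rot: [-2.011, -2.41, 0.007]
ft_force: [-8.5, -0.5, -7.4]
finger_gap: 0.6
grip_force: 4.5
```

Call:
nudge_tcp(offsets=[[[0, 2, 0], [0, 0, 0]], [[0, 3, 0], [0, 0, 0]], [[0, 3, 0], [0, 0, 0]]])

```text
time_s: 4.85
position: [619.5, 178.2, 204.5]
ee_rot: [-2.011, -2.41, 0.008]
ft_force: [-9.6, -2.3, -7.1]
finger_gap: 0.3
grip_force: 4.7
```

Call:
nudge_tcp(offsets=[[[0, 2, 0], [0, 0, 0]], [[0, 3, 0], [0, 0, 0]], [[0, 3, 0], [0, 0, 0]]])

```text
time_s: 5.22
position: [622.2, 178.7, 204.3]
ee_rot: [-2.011, -2.41, 0.008]
ft_force: [-10.0, -2.0, -8.6]
finger_gap: 0.4
grip_force: 5.0
```

Call:
nudge_tcp(offsets=[[[0, 2, 0], [0, 0, 0]], [[0, 3, 0], [0, 0, 0]], [[0, 3, 0], [0, 0, 0]]])

```text
time_s: 5.6
position: [624.9, 179.1, 204.1]
ee_rot: [-2.01, -2.409, 0.009]
ft_force: [-11.1, -3.0, -9.6]
finger_gap: 0.1
grip_force: 5.4
```

Call:
nudge_tcp(offsets=[[[0, 2, 0], [0, 0, 0]], [[0, 3, 0], [0, 0, 0]], [[0, 3, 0], [0, 0, 0]]])

```text
time_s: 5.98
position: [625.8, 179.3, 203.9]
ee_rot: [-2.009, -2.408, 0.015]
ft_force: [-25.2, -5.5, -0.6]
finger_gap: 0.2
grip_force: 12.8
```

Run:
```python
from h import *
b=snap('side','s3.png')
cv2.imwrite('pics/m3.png',cv2.resize(b['color'][180:320,180:340],(640,560),interpolation=2))
```

```text
(no output)
```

View pics/m3.png

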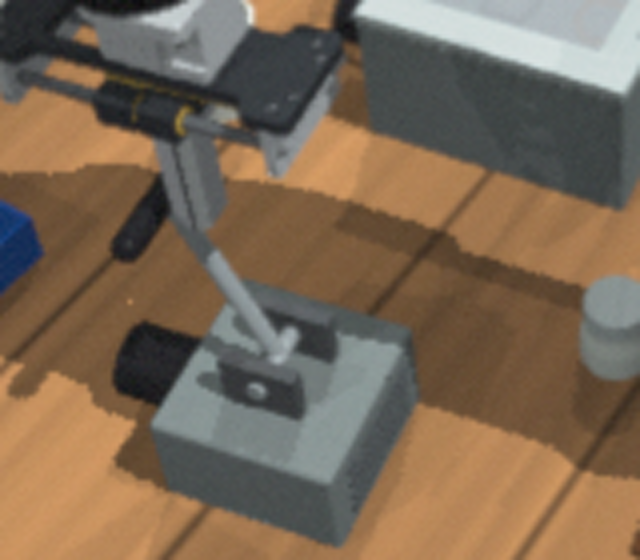

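The jump to 25 N with the motion stalled, and the lever leaning over to +x in the picture, show the stop is reached. Now I'll let it come back.

Call:
nudge_tcp(offsets=[[[0, -15, 0], [0, 0, 0]], [[0, -30, 0], [0, 0, 0]], [[0, -45, 0], [0, 0, 0]], [[0, -60, 0], [0, 0, 0]], [[0, -75, 0], [0, 0, 0]], [[0, -90, 0], [0, 0, 0]], [[0, -105, 0], [0, 0, 0]], [[0, -120, 0], [0, 0, 0]], [[0, -135, 0], [0, 0, 0]], [[0, -155, 0], [0, 0, 0]]])

```text
time_s: 7.28
position: [476.8, 152.6, 206.8]
ee_rot: [2.013, 2.412, 0.002]
ft_force: [-0.1, -0.0, 0.1]
finger_gap: 0.8
grip_force: 0.0
```

Call:
nudge_tcp(offsets=[[[0, -5, 0], [0, 0, 0]], [[0, -5, -60], [0, 0, 0]], [[0, -5, -110], [0, 0, 0]], [[0, -5, -120], [0, 0, 0]], [[0, -5, -120], [0, 0, 0]]])

```text
time_s: 7.9
position: [472.7, 151.8, 326.5]
ee_rot: [2.013, 2.412, 0.001]
ft_force: [-0.2, -0.1, 0.2]
finger_gap: 0.5
grip_force: 0.0
```

Run:
```python
from h import *
import pickle
b=snap('side','s4.png');w=snap('wrist','w4.png');c=snap('scene','c4.png');pickle.dump((b,w,c),open('S4.pkl','wb'))
a=cv2.imread('pics/side0.png')[215:315,205:305]; a2=b['color'][215:315,205:305]
d=cv2.resize(c['color'][190:370,150:350],(500,450),interpolation=2)
out=np.zeros((600,800,3),np.uint8);out[:300,:300]=cv2.resize(a,(300,300));out[300:,:300]=cv2.resize(a2,(300,300));out[:450,300:]=d
cv2.imwrite('pics/m4.png',out)
```

```text
(no output)
```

View pics/m4.png

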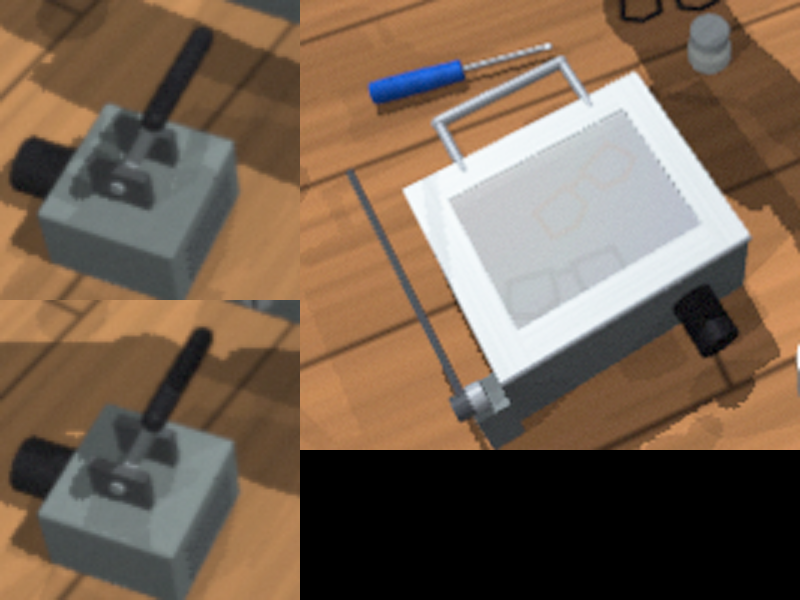

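The lever is back at rest: the grip lies at the same crop pixels before and after. The gauge arm is clean in the scene view, tip near (170,259). I'll move over to the box for two wrist views.

Call:
nudge_tcp(offsets=[[[-60, 0, 0], [0, 0, 0.04]], [[-120, 0, 0], [0, 0, 0.04]], [[-180, 0, 0], [0, 0, 0.04]], [[-240, 0, 0], [0, 0, 0.04]], [[-300, -5, 0], [0, 0, 0.04]], [[-360, -10, 0], [0, 0, 0.04]], [[-420, -20, 0], [0, 0, 0.04]], [[-480, -30, 0], [0, 0, 0.04]], [[-540, -30, 0], [0, 0, 0.04]], [[-540, -30, 0], [0, 0, 0.04]]], aperture=60)

```text
time_s: 9.3
position: [537.9, -389.2, 323.8]
ee_rot: [-2.065, -2.364, 0.005]
ft_force: [0.2, 1.0, -0.8]
finger_gap: 60.0
grip_force: 0.0
```

Call:
nudge_tcp(offsets=[[[0, 0, 0], [0, 0, 0]], [[0, 0, 0], [0, 0, 0]]])

```text
time_s: 9.55
position: [539.8, -383.6, 326.1]
ee_rot: [-2.058, -2.372, -0.001]
ft_force: [-0.4, 0.1, 0.2]
finger_gap: 60.2
grip_force: 0.0
```

Run:
```python
from h import *
import pickle
w=snap('wrist','w5.png');pickle.dump(w,open('S5.pkl','wb'))
```

Call:
nudge_tcp(offsets=[[[20, 50, -10], [0, 0, 0]], [[40, 90, -20], [0, 0, 0]], [[40, 90, -20], [0, 0, 0]], [[40, 90, -20], [0, 0, 0]]])

```text
time_s: 10.1
position: [622.8, -332.4, 346.5]
ee_rot: [-2.06, -2.372, 0.0]
ft_force: [-0.0, -0.3, -0.5]
finger_gap: 60.1
grip_force: 0.0
```

Run:
```python
from h import *
import pickle
w=snap('wrist','w6.png');pickle.dump(w,open('S6.pkl','wb'))
a=cv2.imread('pics/w5.png')[:290];cv2.imwrite('pics/m5.png',np.vstack([a,w['color'][:290]]))
```

```text
(no output)
```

View pics/m5.png

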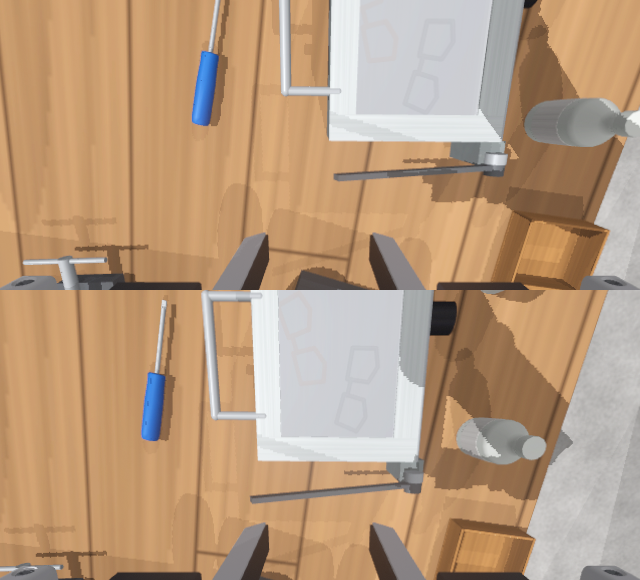

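The tip is at (335,177) in view A and (251,209) in view B. The bar's −y end is at (286,91) in A and (215,125) in B, and its +y end is at (208,5) in B. The pivot is at about (495,168) in A and (413,195) in B.

Run:
```python
from h import *
import pickle
A=pickle.load(open('S5.pkl','rb'));B=pickle.load(open('S6.pkl','rb'));b,_,c=pickle.load(open('S4.pkl','rb'))
def multi(*vs):
    N=np.zeros((3,3));r=np.zeros(3)
    for s,u in vs:
        o,d=ray(s,u);P=np.eye(3)-np.outer(d,d);N+=P;r+=P@o
    p=np.linalg.solve(N,r); return p.round(1),[round(np.linalg.norm((np.eye(3)-np.outer(d,d))@(p-o)),1) for o,d in (ray(s,u) for s,u in vs)]
# strip end located by column of dark strip in A,B
for s,v in((A,177),(B,209)):
    g=s['color'][v-8:v+9].astype(int).min(2).max(1) if 0 else s['color'][v-8:v+9,:, 2]
    u0=335 if s is A else 251
    m=(g[:,u0-12:u0+30]<95); print('cols',u0-12+np.where(m.any(0))[0][:6], [ (v-8+np.where(m[:,j])[0]).tolist() for j in (14,20,26)])
t=dict(A=(A,(335,177)),B=(B,(251,209)),c=(c,(170.5,259)))
print('tip AB',multi(t['A'],t['B']),'Ac',multi(t['A'],t['c']),'all',multi(*t.values()))
print('bar-y AB',multi((A,(286,91)),(B,(215,125))),'all',multi((A,(286,91)),(B,(215,125)),(c,(204,239))))
print('bar+y',multi((B,(208,5)),(c,(254.2,214.7)),(b,(361,196))))
print('z116', plane(A,(286,91),116),plane(B,(215,125),116),plane(B,(208,5),116),plane(c,(204,239),116),plane(c,(254,214.7),116))
print('piv',multi((A,(495,168)),(B,(413,195))))
o=bot.observe();print(o['position'],R.from_rotvec(o['ee_rot']).as_matrix().round(4))
```

```text
cols [337 338 339 340 341 349] [[174], [], [173]]
cols [252 253 254 255 256 257] [[206, 207], [206], [205, 206]]
tip AB (array([ 553.5, -365. ,  190. ]), [np.float64(0.0), np.float64(0.0)]) Ac (array([ 553.6, -363.8,  190.2]), [np.float64(1.2), np.float64(1.2)]) all (array([ 553.7, -364. ,  190.8]), [np.float64(0.9), np.float64(0.7), np.float64(1.5)])
bar-y AB (array([ 488.6, -287.3,  118.7]), [np.float64(0.5), np.float64(0.5)]) all (array([ 488.4, -287.6,  117.3]), [np.float64(0.3), np.float64(0.8), np.float64(0.7)])
bar+y (array([ 469.6, -157.4,  113.4]), [np.float64(2.2), np.float64(0.4), np.float64(2.5)])
z116 [ 488.59768563 -287.54763765  116.        ] [ 487.55029022 -287.10514455  116.        ] [ 472.60245895 -157.13384733  116.        ] [ 487.70195555 -288.31800223  116.        ] [ 471.28187006 -157.89752495  116.        ]
piv (array([ 747.4, -339.4,  119.1]), [np.float64(0.2), np.float64(0.2)])
[ 622.33847143 -332.98870238  346.60040923] [[-1.392e-01  9.903e-01 -1.000e-04]
 [ 9.903e-01  1.392e-01 -2.000e-04]
 [-2.000e-04 -1.000e-04 -1.000e+00]]
```

The tip comes out at (553.5,−364.5,190) and the bar middle at (480,−222,116), all fitting the text. The gauge angle is provisionally about 0.36. I'll go over the bar with a 40 mm opening.

Call:
nudge_tcp(offsets=[[[40, -40, 0], [0, 0, 0]], [[80, -80, 20], [0, 0, 0]], [[129, -126, 60], [0, 0, 0]], [[129, -126, 110], [0, 0, 0]], [[129, -126, 150], [0, 0, 0]], [[129, -126, 150], [0, 0, 0]], [[129, -126, 150], [0, 0, 0]]], aperture=40)

```text
time_s: 11.02
position: [480.7, -223.4, 198.1]
ee_rot: [2.061, 2.369, 0.001]
ft_force: [0.7, -0.5, 0.3]
finger_gap: 39.8
grip_force: 0.0
```

Run:
```python
from h import *
import pickle
w=snap('wrist','w7.png');c=snap('scene','c7.png');b=snap('side','s7.png');pickle.dump((w,c,b),open('S7.pkl','wb'))
o=np.zeros((600,800,3),np.uint8);o[:250,:400]=cv2.resize(w['color'],(400,250));o[:300,400:]=cv2.resize(b['color'][80:260,260:500],(400,300));o[300:,:400]=cv2.resize(c['color'][150:330,130:370],(400,300))
cv2.imwrite('pics/m7.png',o)
```

```text
(no output)
```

View pics/m7.png

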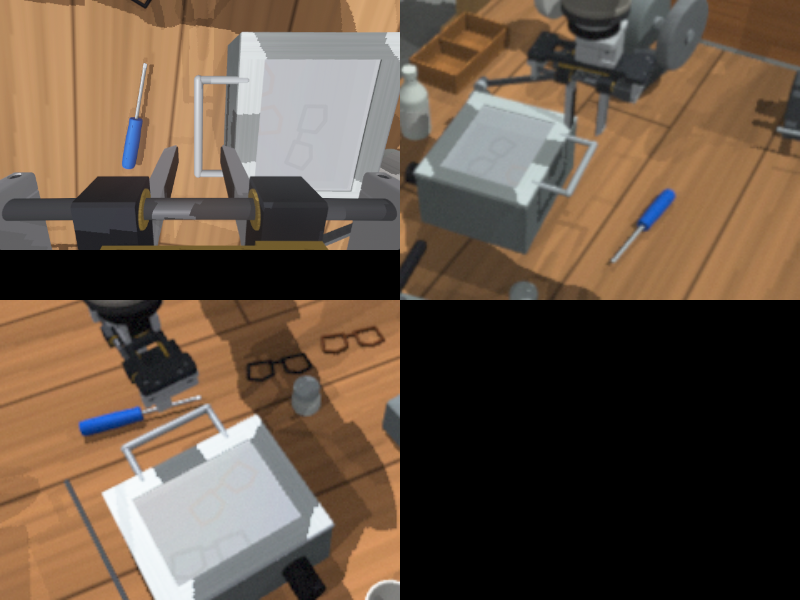

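The open fingers straddle the bar line in the wrist view (bar x≈199 between fingers at 165 and 235) and look parallel to it. I'll descend and grip.

Call:
nudge_tcp(offsets=[[[0, 0, 30], [0, 0, 0]], [[0, 0, 60], [0, 0, 0]], [[0, 0, 90], [0, 0, 0]], [[0, 0, 100], [0, 0, 0]], [[0, 0, 100], [0, 0, 0]], [[0, 0, 100], [0, 0, 0]]])

```text
time_s: 11.92
position: [481.0, -222.9, 97.7]
ee_rot: [2.06, 2.37, 0.001]
ft_force: [1.0, -0.2, 0.6]
finger_gap: 40.0
grip_force: 0.0
```

Call:
nudge_tcp(offsets=[[[0, 0, 0], [0, 0, 0]], [[0, 0, 0], [0, 0, 0]], [[0, 0, 0], [0, 0, 0]], [[0, 0, 0], [0, 0, 0]], [[0, 0, 0], [0, 0, 0]], [[0, 0, 0], [0, 0, 0]]], aperture=0, grip_n=40)

```text
time_s: 12.68
position: [479.5, -222.7, 96.3]
ee_rot: [-2.06, -2.37, 0.001]
ft_force: [-5.4, -0.3, 3.3]
finger_gap: 10.9
grip_force: 40.0
```

Call:
nudge_tcp(offsets=[[[0, 0, -8], [0, 0, 0]], [[0, 0.5, -15], [0, 0, 0]], [[0, 1, -22], [0, 0, 0]], [[0, 1.8, -30], [0, 0, 0]], [[0, 4, -45], [0, 0, 0]], [[0, 7.2, -59.4], [0, 0, 0]], [[0, 11.2, -73.9], [0, 0, 0]], [[0, 16, -88.1], [0, 0, 0]], [[0, 16, -88.1], [0, 0, 0]], [[0, 16, -88.1], [0, 0, 0]]])

```text
time_s: 13.92
position: [494.6, -220.7, 184.8]
ee_rot: [-2.06, -2.369, 0.002]
ft_force: [-10.2, -3.7, -1.9]
finger_gap: 11.3
grip_force: 40.0
```

Run:
```python
from h import *
import pickle
w=snap('wrist','w8.png');c=snap('scene','c8.png');b=snap('side','s8.png');pickle.dump((w,c,b),open('S8.pkl','wb'))
o=np.zeros((600,800,3),np.uint8);o[:250,:400]=cv2.resize(w['color'],(400,250));o[:300,400:]=cv2.resize(b['color'][80:260,260:500],(400,300));o[250:600,:400]=cv2.resize(c['color'][180:355,150:350],(400,350));
cv2.imwrite('pics/m8.png',o)
```

```text
(no output)
```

View pics/m8.png

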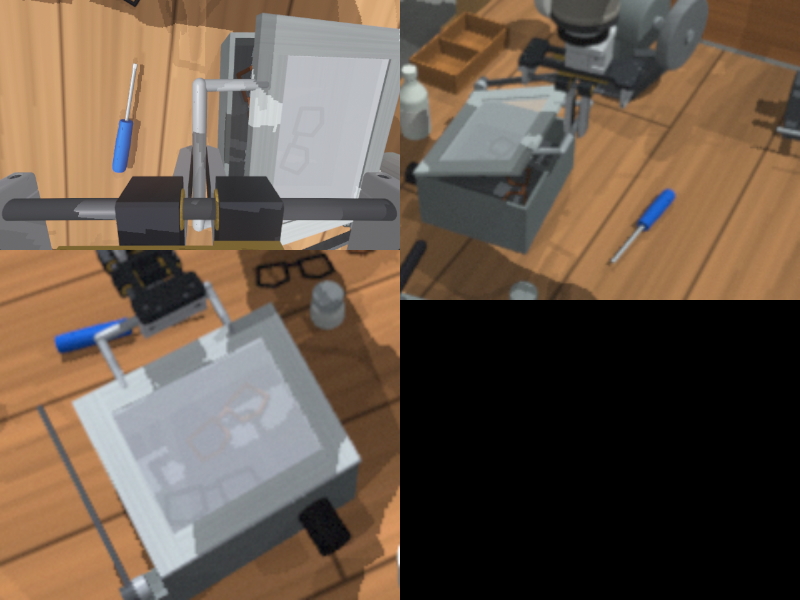

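The lid is up on the bar in the pincer grip, the gauge is untouched in the scene view (strip (170,259)→(214,350)), and the frames are visible inside the box. TCP rise gives lid ≈ 0.362. Next I'll refine the gauge angle numerically from the side camera, using the strip's vertical plane, and check the lid edge the same way.

Run:
```python
from h import *
import pickle
S=pickle.load(open('S0.pkl','rb'));b0=S['side'];w8,c8,b8=pickle.load(open('S8.pkl','rb'))
yaw=0.13;ex=np.array([np.cos(yaw),np.sin(yaw),0]);ey=np.array([-np.sin(yaw),np.cos(yaw),0])
bar=np.array([479.5,-222.7,116.]);hinge=bar+250*ex
def inplane(s,uv,off):           # (distance in front of hinge, height over hinge)
    o,d=ray(s,uv);P=hinge+off*ey;p=o+d*((P-o)@ey)/(d@ey);return np.array([-(p-hinge)@ex,p[2]-116])
g0=cv2.cvtColor(b0['color'],cv2.COLOR_BGR2GRAY).astype(int)
for u in range(308,376,6): print(u,g0[116:138,u].tolist())
print('tip',inplane(b0,(370,123.7),-150),'ax',inplane(b0,(309,131),-150))
g8=cv2.cvtColor(b8['color'],cv2.COLOR_BGR2GRAY).astype(int)
# predicted pixels of things in side view
def px(s,p):
    K=np.array([[s['fx'],0,s['cx']],[0,s['fy'],s['cy']],[0,0,1.]]);return cv2.projectPoints(np.array([p],float),np.array(s['rvec'],float),np.array(s['tvec'],float),K,np.array(s['D'],float))[0].ravel().round(1)
for th in(.34,.36,.38,.40):
    f=lambda r,off,h=0:hinge-r*np.cos(th)*ex+h*np.sin(th)*ex+off*ey+np.array([0,0,r*np.sin(th)+h*np.cos(th)])
    print(th,'strip r100,210',px(b0,f(100,-150)),px(b0,f(210,-150)),'scene/wristA tip',px(S['scene'],f(210,-150)))
```

```text
308 [79, 78, 79, 82, 84, 84, 89, 105, 116, 117, 106, 121, 164, 185, 163, 116, 92, 91, 107, 155, 206, 209]
314 [97, 104, 113, 121, 123, 129, 138, 144, 141, 137, 131, 120, 82, 54, 53, 82, 123, 143, 141, 127, 140, 191]
320 [131, 145, 145, 143, 138, 133, 135, 138, 141, 140, 133, 96, 63, 48, 63, 88, 120, 142, 154, 154, 156, 163]
326 [132, 135, 138, 142, 146, 140, 145, 133, 119, 103, 90, 70, 54, 58, 99, 149, 155, 155, 156, 159, 157, 154]
332 [139, 133, 120, 110, 123, 144, 152, 154, 154, 135, 87, 57, 52, 76, 121, 149, 152, 150, 150, 147, 149, 148]
338 [150, 154, 157, 152, 152, 152, 154, 151, 140, 99, 63, 53, 60, 92, 127, 129, 129, 127, 125, 124, 124, 127]
344 [99, 120, 145, 140, 136, 135, 131, 120, 100, 67, 54, 55, 79, 115, 125, 128, 130, 131, 130, 130, 126, 125]
350 [71, 74, 71, 73, 95, 118, 123, 111, 81, 55, 52, 69, 102, 123, 124, 125, 125, 128, 127, 127, 130, 137]
356 [53, 49, 50, 52, 46, 49, 59, 73, 50, 46, 53, 89, 122, 126, 125, 130, 139, 137, 132, 124, 124, 124]
362 [55, 56, 59, 55, 51, 59, 62, 62, 46, 48, 73, 111, 123, 124, 124, 126, 128, 127, 128, 127, 129, 130]
368 [53, 55, 52, 50, 56, 67, 70, 59, 50, 39, 46, 50, 65, 94, 125, 130, 127, 130, 129, 131, 130, 127]
374 [52, 51, 48, 48, 49, 49, 51, 58, 60, 53, 49, 49, 46, 51, 53, 74, 106, 124, 128, 121, 105, 91]
tip [198.57465013  76.36220202] ax [ 0.87949458 -5.27905094]
0.34 strip r100,210 [336.5 127.7] [369.7 125.5] scene/wristA tip [169.7 259. ]
0.36 strip r100,210 [336.3 127.1] [369.3 124.2] scene/wristA tip [169.4 258.7]
0.38 strip r100,210 [336.1 126.6] [368.9 123. ] scene/wristA tip [169.1 258.3]
0.4 strip r100,210 [335.9 126. ] [368.4 121.8] scene/wristA tip [168.9 258.1]
```

Call:
nudge_tcp(offsets=[[[0, -1, -1.5], [0, 0, 0]], [[0, -1, -1.5], [0, 0, 0]], [[0, -1, -1.5], [0, 0, 0]], [[0, -1, -1.5], [0, 0, 0]], [[0, -1, -1.5], [0, 0, 0]], [[0, -1, -1.5], [0, 0, 0]]])

```text
time_s: 14.82
position: [495.0, -220.6, 186.0]
ee_rot: [-2.061, -2.371, 0.0]
ft_force: [-4.9, -3.7, -3.9]
finger_gap: 11.1
grip_force: 40.0
```

Run:
```python
from h import *
import pickle
S=pickle.load(open('S4.pkl','rb'));c=camrig.snapshot('scene');b=camrig.snapshot('side');pickle.dump((c,b),open('S9.pkl','wb'))
yaw=0.13;ex=np.array([np.cos(yaw),np.sin(yaw),0]);ey=np.array([-np.sin(yaw),np.cos(yaw),0])
hinge=np.array([479.5,-222.7,116.])+250*ex
def px(s,p):
    K=np.array([[s['fx'],0,s['cx']],[0,s['fy'],s['cy']],[0,0,1.]]);return cv2.projectPoints(np.array([p],float),np.array(s['rvec'],float),np.array(s['tvec'],float),K,np.array(s['D'],float))[0].ravel().round(1)
# white-lid corner (front, -y) in scene: before (shut) and now, subpixel
def f(th,r,off,h=4): return hinge-r*np.cos(th)*ex+h*np.sin(th)*ex+off*ey+np.array([0,0,r*np.sin(th)+h*np.cos(th)])
for n,s,th0 in(('shut scene',S[2],0),('now scene',c,.368),('shut side',S[0],0),('now side',b,.368)):
    for off in(-120,120):
        p=px(s,f(th0,200,off));g=cv2.cvtColor(s['color'],cv2.COLOR_BGR2GRAY)
        q=cv2.cornerSubPix(g,p.reshape(1,1,2).astype(np.float32),(5,5),(-1,-1),(3,50,.01)).ravel()
        print(n,off,'pred',p,'found',q.round(1),'dpx/.02rad',(px(s,f(th0+.02,200,off))-p).round(2))
# gauge unmoved: strip dark centroid in scene
for s in(S[2],c):
    g=cv2.cvtColor(s['color'],cv2.COLOR_BGR2GRAY).astype(int);print([int(168+np.argmin(g[v,168:215])) for v in(265,280,300,320,335)])
o=bot.observe();print(o['position'],o['ft_force'],np.abs(o['joint_vel']).max())
```

```text
shut scene -120 pred [190.3 265.7] found [190.4 265.5] dpx/.02rad [-0.4 -0.8]
shut scene 120 pred [283.4 218.5] found [283.8 217.3] dpx/.02rad [ 0.  -0.9]
now scene -120 pred [184.9 255.7] found [185.3 253.3] dpx/.02rad [-0.1 -0.3]
now scene 120 pred [285.2 205.8] found [285.2 205.8] dpx/.02rad [ 0.3 -0.4]
shut side -120 pred [365.5 149.4] found [365.9 150.4] dpx/.02rad [ 0. -1.]
shut side 120 pred [334.8 202.3] found [335.4 203.5] dpx/.02rad [ 0.  -1.1]
now side -120 pred [362.1 128.5] found [362.1 128.5] dpx/.02rad [-0.4 -1.1]
now side 120 pred [329.7 180.8] found [331.3 184.7] dpx/.02rad [-0.5 -1.2]
[172, 180, 191, 189, 208]
[172, 181, 191, 190, 207]
[ 495.00462708 -220.63026044  186.0303838 ] [-3.45634207 -3.48073025 -4.49904086] 0.0016142740540000613
```

The lid corners match 0.368 where located, and the gauge is unmoved. As a last check I'll fit the slopes of the strip and of the lid's −y edge from the same side camera.

Run:
```python
from h import *
import pickle
from scipy.optimize import least_squares
yaw=0.13;ex=np.array([np.cos(yaw),np.sin(yaw),0]);ey=np.array([-np.sin(yaw),np.cos(yaw),0])
hinge=np.array([479.5,-222.7,116.])+250*ex
def px(s,P):
    K=np.array([[s['fx'],0,s['cx']],[0,s['fy'],s['cy']],[0,0,1.]]);return cv2.projectPoints(np.array(P,float),np.array(s['rvec'],float),np.array(s['tvec'],float),K,np.array(s['D'],float))[0].reshape(-1,2)
def line(s,th,off,h): 
    r=np.linspace(-20,230,60)[:,None];return px(s,hinge+off*ey+(h*np.sin(th)-r*np.cos(th))*ex+(r*np.sin(th)+h*np.cos(th))*np.array([0,0,1]))
def row(s,th,off,h,u):
    q=line(s,th,off,h);i=q[:,0].argsort();return np.interp(u,q[i,0],q[i,1])
def fit(s,off,h,us,meas,name):
    f=least_squares(lambda x:row(s,x[0],off,h,us)+x[1]-meas,[.36,0],loss='soft_l1',f_scale=.3)
    print(name,'theta',f.x.round(3),'resid',(row(s,f.x[0],off,h,us)+f.x[1]-meas).std().round(2))
S0=pickle.load(open('S0.pkl','rb'))['side'];S4=pickle.load(open('S4.pkl','rb'))[0];c,b=pickle.load(open('S9.pkl','rb'))
for n,s in(('0',S0),('4',S4),('now',b)):
    g=cv2.cvtColor(s['color'],cv2.COLOR_BGR2GRAY).astype(float);us=np.arange(318,352);m=[]
    for u in us:
        v0=int(round(row(s,.365,-150,0,u)+.3));v=np.arange(v0-4,v0+5);d=np.clip(100-g[v,u],0,None);m.append((d*v).sum()/max(d.sum(),1e-6))
    m=np.array(m);k=abs(m-row(s,.365,-150,0,us))<2.5
    fit(s,-150,0,us[k],m[k],'strip '+n+' %d'%k.sum())
def edge(s,th,us,name):
    g=cv2.GaussianBlur(cv2.cvtColor(s['color'],cv2.COLOR_BGR2GRAY),(3,3),0).astype(float);m=[]
    for u in us:
        v0=int(round(row(s,th,-120,4,u)));v=np.arange(v0-4,v0+6);d=np.clip(g[v+1,u]-g[v-1,u],0,None)**2;m.append((d*v).sum()/d.sum() if d.sum()>0 else v0)
    fit(s,-120,4,us,np.array(m),name)
q=px(b,[hinge-120*ey]);print('hinge px',q)
edge(b,.366,np.arange(318,356),'lid now');edge(S0,0.,np.arange(318,356),'lid shut')
```

```text
strip 0 34 theta [0.379 0.547] resid 0.12
strip 4 34 theta [0.378 0.528] resid 0.13
strip now 34 theta [0.375 0.403] resid 0.59
hinge px [[304.68442521 134.89367789]]
lid now theta [ 0.322 -2.237] resid 1.08
lid shut theta [-0.028 -0.3  ] resid 0.45
```

Call:
nudge_tcp(offsets=[[[0, 0, -1], [0, 0, 0]], [[0, 0, -1], [0, 0, 0]], [[0, 0, -1], [0, 0, 0]], [[0, 0, -1], [0, 0, 0]], [[0, 0, -1], [0, 0, 0]], [[0, 0, -1], [0, 0, 0]]])

```text
time_s: 15.68
position: [495.4, -220.6, 187.1]
ee_rot: [2.06, 2.371, 0.0]
ft_force: [1.8, -3.1, -6.3]
finger_gap: 11.1
grip_force: 40.0
```

Run:
```python
from h import *
import pickle
w,c,b=pickle.load(open('S8.pkl','rb'))
p,e=tri(w,(318,136),c,(254,197.5));print(p,e,'lid at that time',np.arcsin((p[2]-116)/250))
o=bot.observe();print(o['position'],o['ft_force'],o['grip_force'],np.abs(o['joint_vel']).max(),'lid',np.arcsin((o['position'][2]+19.7-116)/250))
```

```text
[ 485.55375226 -154.82065678  203.53791122] 2.7330934270686913 lid at that time 0.35773299262238945
[ 495.36159818 -220.55264206  187.12756672] [ 1.7930421  -3.09079873 -6.26225139] 40.005789399147034 0.0013200699994528786 lid 0.37181849622690144
```

The camera put the bar at 0.358 rad when the arm's own position put it at 0.362, so the two agree and the bar has not slipped. The lid is now at about 0.372, against about 0.37 for the gauge, and the arm is still, so I'm handing in.

```bash
python3 -c "
from plant import bot, camrig, order
print(order.close_job())"
```

```text
the job is handed in; nothing more can be done
None
```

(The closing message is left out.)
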